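# Hang an ornament at the spray nozzle and hold the lacquer feed open

### The arm

A 7-joint arm with a two-finger parallel gripper is mounted at the origin on the work surface. World frame = base frame: x ahead of the robot, y to its left, z up, the work surface at z = 0. Lengths are in m, angles in degrees, forces in N, time in s.
With the tool pointing down it reaches from about 0.425 to 0.875 m from the base axis. Payload 4.7 kg.
Tool frame: the origin (TCP) lies midway between the tips of the shut fingers; the grasp point (between the pads) lies 19 mm behind it; z points along the fingers, y is the direction in which the jaws open and shut (so a half turn about z gives the same grasp; the last joint's range is limited). The gripper opens to 87 mm and grips with 3 to 60 N. Pads are 19 mm wide; open, the fingers measure 117 mm over their backs; the gripper's body (75 mm by 190 mm) begins 51 mm behind the grasp point.
Start: joints at [-68.978, 18.392, -4.016, 83.108, 1.295, 78.541, -3.26], TCP at [0.225, 0.61, 0.189] pointing down, gripper open.
Joint ranges: [-163.93, 163.93], [-17.29, 119.83], [-79.2, 71.16], [3.27, 140.29], [-89.18, 269.18], [5.43, 117.66], [-154.24, 154.24]. Speed limits (degrees/s): [147.25, 147.25, 180, 180, 180, 180, 180].

### API

Orientations are given as [roll, pitch, yaw] about the fixed x, y, z axes, in that order (R = Rz(yaw) Ry(pitch) Rx(roll)).
In Python, from cell import env gives the robot as it stands.
- The arm moves only by the tool apply_moves, never from a script. Its argument "targets" is a list of rows, each a list of 2 entries, a list of its own where there are three numbers: the shift along the world's x, y, z in mm, then the turn, a rotation vector about the world's x, y, z in rad. A call has 1 to 8 rows; each row is the pose to reach, as a shift and turn from the pose commanded when the call began; what a row does not reach only later rows make up. A row lasts 1/10 s, in which the tool goes at most 50 mm and 8.59 degrees, less where a joint would pass 70% of its speed; a pose out of reach is approached as far as the arm can. A call with a gripper value outside its range is refused whole. "hand" is the finger opening in mm, from 0 to 87, set as the call begins (left out, the last holds). The fingers move at their own pace and stop on an object; "squeeze" is the grip in N (left out, the last holds). Time passes only in rows, so rows that repeat a pose let the fingers close. It gives the time, the measured TCP pose, the force and the opening at its end, in the units of the state.
- env.get_obs(): the state, without advancing time (a new reading comes with each control period).
- env.read_camera(name): name is "side" or "top"; returns a dict with "image" (384x512x3 uint8, red, green, blue), "camera_matrix" (3x3 intrinsics, pixels), "camera_from_world" (4x4, takes a point from world to camera coordinates). Camera axes: x right, y down, z forward; pixel columns grow to the right and rows downward; lengths in m; the calibration is good to about 2 mm. A picture is of the moment at which its call begins. There is no depth.
- env.sign_off(): hands the job in, once; it reports no verdict.
Trained networks look in a picture, given as the dict that the camera call returned (one of the last four; its "shot" number tells which), for a name from the list of things; names that differ only in an ending like _2 or _b are one class to them, and where a whole thing is asked for, a point or a joint stands for the part that bears it (a point fixed in the world has none). Each returns a list of dicts, best first, with "conf" (0 to 1); they miss things now and then, are a little off and sometimes report something else, mostly with a low value. They report only what shows in the picture. A call takes as long as a camera call. They do not tell look-alikes from the thing itself.
- env.regions_of(picture, target): "region" (384x512 bool, what is visible of it) and "rect" ([left, top, right, bottom] in pixels, round what is visible of it).
The state is a dict: "time_s": time; "qpos": joint angles; "joint_velocities": joint speeds; "effort": joint torques, N m; "tool_pos": TCP position; "tool_rot": TCP orientation; "force": force on the tool from outside, world axes, zero at the start; "wrist_torque": the same for the moment, N m; "grip_width": finger opening in m.
Only numpy, scipy, OpenCV 4.12 (cv2) and the standard library are available. Lean on these libraries where they do the work, as an engineer would, in place of code of your own. Each camera call takes 0.05 s, during which the arm holds its last target. There are 200 camera calls.

### The job

Take the hanger with the cast ornament off the low stand and hook it onto the long rail about a hand's width (10 cm or more) to one side of the dark tape band, then slide it along the rail until it hangs centred on the band, in front of the spray nozzle, and let go of it. Then pick up the big round flask by its neck, seat it upright in the sprung ring cradle, press it all the way down and finish while still holding it pressed down there, because the feed is open only while it is held. Knock nothing over.

Things in the scene. Friction and masses are not known exactly. Their poses are not given: they have to be found in the camera images.
- hanger: Steel strip hanger, 20 mm wide in y, with a brass wreath ornament fixed under it; 0.15 to 0.26 kg. Starts hung on the stand. Origin: axis of the 12 mm bar it sits on; z up, y along the bar, hook open to +x. Roof-shaped crown over the bar, 28 mm between lip (+x) and back (-x, outside at x -19 mm). Ornament from z -50 to -144 mm, 64 mm wide (y), 20 mm thick (x).
- hanger_tab (a point): Point to grip: in the upright steel tab on top of the hanger, 34 mm above the hanger's origin. Tab 10 mm thick in x, 20 mm wide in y, from 10 to 52 mm above the origin. Axes as the hanger's.
- hanger_gap (a point): Middle of the hook's side opening, 16.5 mm in +x and 30 mm below the hanger's origin. The opening is 33 mm high, between the lip's end (z -14 mm in the hanger's frame) and the foot under the bar (top at z -47 mm). To unhook: raise the hanger 30 mm, move it 45 mm or more to its -x. To hook: the reverse.
- stand: Low stand: horizontal steel bar of 12 mm diameter, 170 mm long along its y, axis 165 mm above the table, on an upright post at either end. Origin on the table under the middle of the bar; z up. Nothing stands above the bar.
- rail: Long rail: horizontal steel bar of 12 mm diameter, 500 mm long along its y, axis 240 mm above the table, on a post at either end. Origin on the table under its middle; z up; its -x side faces the robot. Another hanger with ornament, fixed, hangs at y = -215 mm (64 mm wide); the rest of the bar is free.
- mark (a point): Middle of the 40 mm wide dark tape band on the long rail, on the rail's axis, 240 mm above the table; axes as the rail's (y along the rail, +x away from the robot). It lies between 90 mm to the -y side and 30 mm to the +y side of the rail's middle; the long free part of the rail is on its +y side (the robot's left).
- nozzle_tip (a point): Tip of the spray nozzle that points to -x at the ornament's place: 55 mm in +x of the mark and 85 mm below it. Its post stands 45 mm farther in +x; nothing of it is higher than 196 mm above the table. Fixed.
- flask: Big amber round flask, stoppered, 0.18 kg (varies by up to 30 %), standing on the table. Origin: centre of its underside; z up. Ball of 68 mm diameter with its centre 29.4 mm above the origin and a flat foot of 34 mm diameter; straight neck of 26 mm diameter from about 61 mm to the top (black stopper of 27 mm, top 12 mm) at 120 mm above the origin.
- cradle_seat (a point): Centre of the upper face of the sprung aluminium ring of the cradle; moves down with the ring. Ring: outer diameter 72 mm, hole 48 mm, 14 mm thick; three small guide rods just outside it, lower than the ring's upper face. Upper face 60 mm above the table when not pressed. A seated flask's ball rests on the edge of the hole, its underside 5 mm below the upper face (flask origin = this point minus 5 mm in z).
- cradle (a joint): Travel of the sprung ring down from rest, m: 0 up, 0.018 at its stop. The spring pushes up with about 4.5 N at rest and 12.6 N at the stop (450 N/m); the flask's weight alone does not press it down.
- small_flask: Bystander: small amber round flask, ball 44 mm, 72 mm tall; origin centre of underside.
- jar: Bystander: white jar, 52 mm diameter, 60 mm tall; origin centre of underside.
- can: Bystander: plain metal can, 66 mm diameter, 100 mm tall; origin centre of underside.
Mind the look-alikes: they are no part of the job. Leave any turquoise look-alike of the hanger alone.

How it is judged (in metres and radians):
On the way, in this order (a step that is already met when the one before it is completed fails the run):
1. the hanger is hooked on the long rail, 8 cm or more from the mark (x of hanger in the frame of mark between -0.016 and 0.016 m and z of hanger in the frame of mark between -0.015 and 0.015 m and angle between hanger's own z axis and vertical below 0.4 rad and (y of hanger in the frame of mark above 0.08 m or y of hanger in the frame of mark below -0.08 m)), for 0.1 s.
2. the hanger slides along, still hooked on the rail (seen at 2 to 6 cm from the mark) (x of hanger in the frame of mark between -0.016 and 0.016 m and z of hanger in the frame of mark between -0.015 and 0.015 m and y of hanger in the frame of mark between -0.06 and 0.06 m and (y of hanger in the frame of mark above 0.02 m or y of hanger in the frame of mark below -0.02 m)), for 0.02 s.
3. the hanger hangs on the rail within 15 mm of the mark, let go (x of hanger in the frame of mark between -0.008 and 0.008 m and z of hanger in the frame of mark between -0.008 and 0.008 m and angle between hanger's own z axis and vertical below 0.3 rad and contact force between hanger and rail above 0.6 N and y of hanger in the frame of mark between -0.015 and 0.015 m and contact force between each of the arm, the fingers and hanger below 0.05 N), for 0.2 s.
4. the flask is pressed down in the sprung ring by 13 mm or more (value of joint cradle above 0.013 m and horizontal distance between flask and cradle_seat below 0.006 m and angle between flask's own z axis and vertical below 0.15 rad and contact force between flask and cradle above 4 N and contact force between any of the fingers, the arm and flask above 2 N), for 0.3 s.
At the end, for the whole second after the job is handed in: The robot holds the flask upright (within 0.15 rad) and centred (6 mm) in the sprung ring, pressed down by 13 mm or more of its 18 mm; the hanger hangs, let go and still, on the long rail within 15 mm of the mark along the rail, tilted less than 0.3 rad (all of step 3 and all of step 4 and linear speed of flask below 0.02 m/s and linear speed of hanger below 0.05 m/s); the arm keeps its last pose, push and grip.
It fails at once if the small flask is knocked over (angle between small_flask's own z axis and vertical above 0.6 rad).
It fails at once if the jar is knocked over (angle between jar's own z axis and vertical above 0.6 rad).
It fails at once if the can is knocked over (angle between can's own z axis and vertical above 0.6 rad).
It fails at once if the big flask is knocked over (angle between flask's own z axis and vertical above 0.6 rad).
It also fails if it takes over 61 s, if anything falls off the work surface, if the arm or the gripper's body presses on something with over 40 N, if the wrist force passes 120 N, or if a joint passes its speed limit or range.

## Working session

There is one attempt and no reset: what is moved stays moved. The work goes in short steps, Python scripts to look and compute and a tool call to move; the robot and the scene stay as the last step left them, time stands still between calls to the robot, and variables do not carry over. Pictures are saved under pics/ and viewed, about 8 in all and at most 12, crops included, and the job is handed in when it is done.

Besides the shell and the picture viewer there is one more tool, called after "Request:" as name(argument=value, ...) on one line, values as JSON. apply_moves: Moves the arm, as the interface text tells. Its arguments: {"type":"object","properties":{"targets":{"type":"array","items":{"type":"array"}},"hand":{"type":"number"},"squeeze":{"type":"number"}},"required":["targets"]}

```bash
mkdir -p pics; ls; cat > h.py <<'E'
from cell import env
import numpy as np, cv2
def save(p,name,crop=None,s=1):
    im=p["image"]
    if crop: im=im[crop[1]:crop[3],crop[0]:crop[2]]
    cv2.imwrite("pics/"+name,cv2.resize(im[:,:,::-1],None,fx=s,fy=s,interpolation=cv2.INTER_CUBIC))
def ray(p,u,v):
    T=p["camera_from_world"];R=T[:3,:3];c=-R.T@T[:3,3]
    d=R.T@np.linalg.inv(p["camera_matrix"])@[u,v,1];return c,d
def at_z(p,u,v,z):
    c,d=ray(p,u,v);return c+d*(z-c[2])/d[2]
def proj(p,X):
    T=p["camera_from_world"];q=p["camera_matrix"]@(T[:3,:3]@np.array(X)+T[:3,3]);return q[:2]/q[2]
def tri(obs):
    A=0;b=0
    for p,u,v in obs:
        c,d=ray(p,u,v);d=d/np.linalg.norm(d);M=np.eye(3)-np.outer(d,d);A=A+M;b=b+M@c
    return np.linalg.solve(A,b)
E
python3 - <<'E'
from h import *
s=env.read_camera("side");t=env.read_camera("top")
im=np.vstack([s["image"],t["image"]])
save(s,"side.png",None,1.5);save(t,"top.png",None,1.5)
for n,p in (("side",s),("top",t)):
    c,d=ray(p,256,192);print(n,c.round(3),d.round(3))
    for k in ["hanger","stand","rail","flask","cradle_seat","small_flask","jar","can","nozzle_tip","mark"]:
        try:
            for r in env.regions_of(p,k)[:3]:print(k,round(r["conf"],2),np.round(r["rect"]))
        except Exception as e:print(k,e)
print(env.get_obs())
E
```

```text
pics
side [-0.004 -0.829  0.789] [ 0.41   0.761 -0.502]
hanger 0.91 [213. 165. 226. 219.]
hanger 0.72 [214. 311. 243. 384.]
hanger 0.54 [150. 171. 166. 192.]
stand 0.83 [198. 172. 247. 240.]
rail 0.88 [250. 130. 333. 273.]
flask 0.82 [246. 224. 271. 266.]
cradle_seat 0.89 [321. 301. 362. 330.]
small_flask 0.7 [278. 304. 298. 329.]
jar 0.54 [290. 235. 307. 259.]
can 0.71 [384. 255. 408. 299.]
nozzle_tip 0.74 [300. 168. 335. 232.]
mark 0.76 [296. 168. 340. 234.]
top [0.234 0.107 1.26 ] [ 0.214  0.01  -0.977]
hanger 0.79 [344. 260. 402. 290.]
hanger 0.58 [ 76. 230. 132. 266.]
hanger 0.57 [375. 173. 400. 202.]
stand 0.95 [186. 195. 258. 232.]
rail 0.77 [157. 121. 336. 174.]
flask 0.92 [287. 195. 305. 216.]
flask 0.69 [184. 197. 260. 231.]
flask 0.6 [268. 102. 286. 140.]
cradle_seat 0.56 [376. 176. 402. 201.]
small_flask 0.66 [364. 218. 376. 232.]
jar 0.6 [293. 160. 310. 181.]
can 0.7 [359. 116. 389. 144.]
can 0.18 [364. 217. 378. 230.]
nozzle_tip 0.61 [267.  98. 288. 144.]
nozzle_tip 0.17 [182. 197. 258. 232.]
mark 0.89 [267. 100. 289. 141.]
mark 0.2 [184. 196. 258. 233.]
{'time_s': 1.1, 'qpos': array([-68.97790457,  18.39248794,  -4.01689287,  83.107802  ,
         1.29538325,  78.54031268,  -3.25972132]), 'joint_velocities': array([ 0.02241611,  0.04873911, -0.07552691,  0.02899877, -0.09650588,
        0.0008151 ,  0.09041182]), 'effort': array([-1.48609302e-04, -4.91116834e+01, -4.03184406e-01, -3.12781978e+01,
       -6.38137409e-02,  3.37763003e-02,  6.95995368e-06]), 'tool_pos': array([0.22462695, 0.60997946, 0.18857803]), 'tool_rot': array([1.79995446e+02, 2.82674971e-03, 1.59787813e+02]), 'force': array([0.52674112, 0.39151645, 0.16403855]), 'wrist_torque': array([ 0.03828674, -0.05052981, -0.00314777]), 'grip_width': 0.08679257288051907}
```

View pics/side.png

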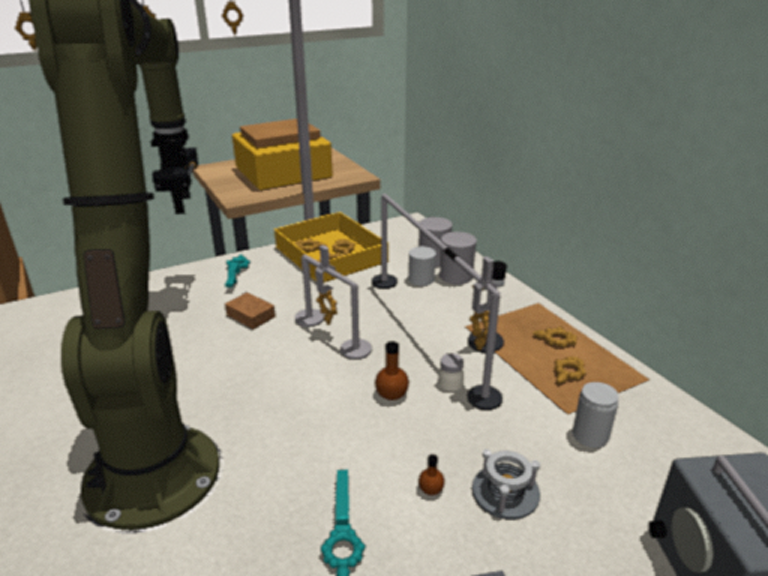

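View pics/top.png

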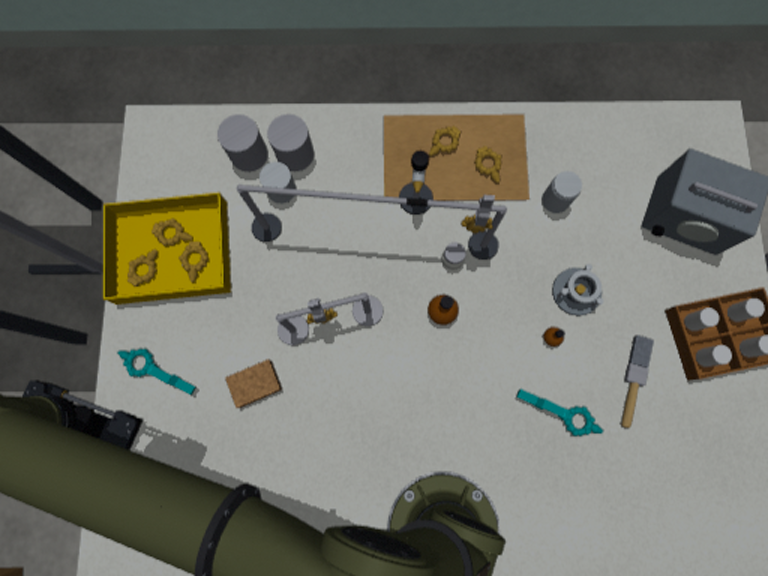

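The thing to take could be confused with these:
- Hanger on the stand: top 212,207, side 217,192. This is my choice: steel strip with brass wreath on the low stand.
- Fixed hanger at the rail's -y end: top 322,145.
- Turquoise look-alikes: top 105,248 and 373,275.
- Loose brass wreaths: in the tray at top 112,160 and on the board at 300,95.

I'll check the choice in close crops.

```bash
python3 - <<'E'
from h import *
s=env.read_camera("side");t=env.read_camera("top")
a=s["image"][125:245,195:345];b=t["image"][100:240,150:410]
r=lambda i,f:cv2.resize(i[:,:,::-1],None,fx=f,fy=f,interpolation=cv2.INTER_CUBIC)
cv2.imwrite("pics/s2.png",r(a,5));cv2.imwrite("pics/t2.png",r(b,3))
np.savez("cal.npz",sK=s["camera_matrix"],sT=s["camera_from_world"],tK=t["camera_matrix"],tT=t["camera_from_world"])
E
```

```text
(no output)
```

View pics/s2.png

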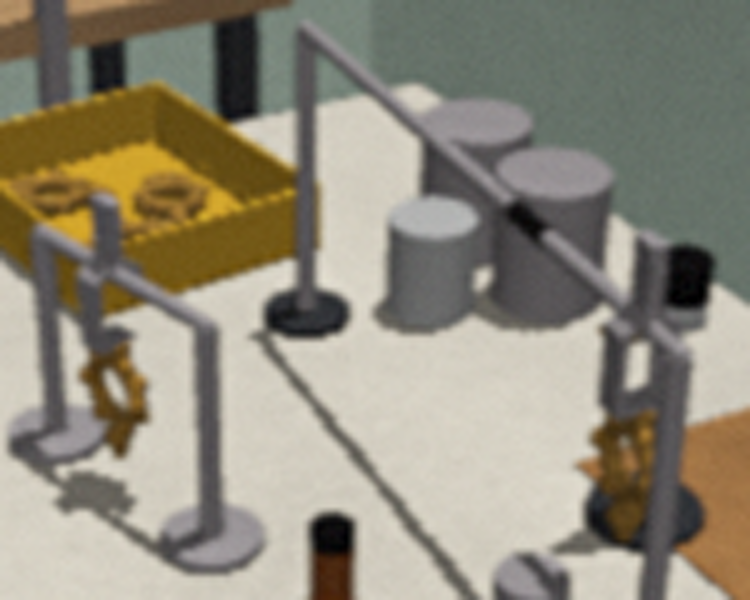

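View pics/t2.png

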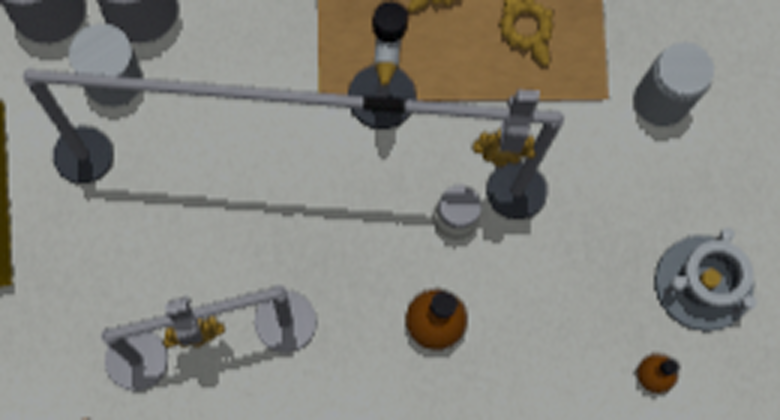

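```bash
cat >> h.py <<'E'
try:
    C=np.load("cal.npz");S={"camera_matrix":C["sK"],"camera_from_world":C["sT"]};T={"camera_matrix":C["tK"],"camera_from_world":C["tT"]}
except Exception: pass
E
python3 - <<'E'
from h import *
fs=lambda U,V:(S,(U+.5)/5-.5+195,(V+.5)/5-.5+125)
ft=lambda U,V:(T,(U+.5)/3-.5+150,(V+.5)/3-.5+100)
P={}
for n,a,b,z in [("st_L",(40,235),(108,335),.165),("st_R",(207,327),(283,293),.165),("ra_L",(305,32),(32,76),.24),("ra_R",(680,350),(558,118),.24),("mark",(527,217),(383,103),.24),
 ("tabtop",(104,200),(180,304),.217),("fl_top",(332,522),(443,303),.12)]:
    print(n,tri([fs(*a),ft(*b)]).round(4),"S",at_z(*fs(*a),z)[:2].round(4),"T",at_z(*ft(*b),z)[:2].round(4))
print("cr",at_z(*ft(720,272),.06).round(4),at_z(S,339,313,.06).round(4))
for n,u in (("tray post feet L",(84,158)),("R",(517,193)),("stL",(137,362)),("stR",(287,322)),("small",(657,378)),("jar",(458,215)),("can",(663,108))):
    print(n,at_z(*ft(*u),.0)[:2].round(3))
E
```

```text
st_L [0.4166 0.3243 0.1628] S [0.414  0.3205] T [0.4172 0.3236]
st_R [0.457  0.1538 0.1668] S [0.4581 0.1566] T [0.4576 0.1539]
ra_L [0.6539 0.3908 0.2391] S [0.6514 0.3885] T [0.6548 0.3902]
ra_R [ 0.6077 -0.1075  0.2435] S [ 0.6122 -0.1029] T [ 0.6085 -0.108 ]
mark [0.6221 0.057  0.2455] S [0.6278 0.0659] T [0.6248 0.0565]
tabtop [0.4345 0.2479 0.2182] S [0.4329 0.2503] T [0.4372 0.2474]
fl_top [ 0.4554 -0.0067  0.1213] S [ 0.4567 -0.0051] T [ 0.4552 -0.0067]
cr [ 0.4986 -0.3109  0.06  ] [ 0.4947 -0.3171  0.06  ]
tray post feet L [0.652 0.391]
R [ 0.606 -0.107]
stL [0.414 0.323]
stR [0.458 0.156]
small [ 0.392 -0.253]
jar [ 0.581 -0.039]
can [ 0.708 -0.281]
```

The crops show the hanger on the stand with its steel back strip on the robot side and its opening towards +x, at top crop (180,304), yaw about 13°. The dark band is at top crop (383,103). Next I move above the tab.

Request:
apply_moves(targets=[[[0, 0, 50], [0, 0, 0]], [[0, 0, 100], [0, 0, -0.14]], [[35, -35, 110], [0, 0, -0.28]], [[60, -75, 110], [0, 0, -0.42]], [[85, -115, 110], [0, 0, -0.56]], [[108, -155, 110], [0, 0, -0.7]], [[130, -195, 110], [0, 0, -0.84]], [[152, -235, 110], [0, 0, -0.98]]], hand=60, squeeze=25)

```text
time_s: 2.0
tool_pos: [0.3773, 0.3732, 0.2988]
tool_rot: [180.0, -0.0, 103.3]
force: [-0.2, -0.8, 0.1]
grip_width: 0.06
```

Request:
apply_moves(targets=[[[20, -43, 0], [0, 0, 0]], [[40, -86, 0], [0, 0, 0]], [[58, -128, 0], [0, 0, 0]], [[58, -128, 0], [0, 0, 0]], [[58, -128, -30], [0, 0, 0]], [[58, -128, -50], [0, 0, 0]], [[58, -128, -50], [0, 0, 0]], [[58, -128, -50], [0, 0, 0]]])

```text
time_s: 2.8
tool_pos: [0.4345, 0.2474, 0.2491]
tool_rot: [180.0, -0.0, 103.7]
force: [-0.1, -0.4, -0.4]
grip_width: 0.0599
```

```bash
python3 - <<'E'
from h import *
s=env.read_camera("side");t=env.read_camera("top")
r=lambda i:cv2.resize(i[:,:,::-1],(400,400),interpolation=cv2.INTER_CUBIC)
for p,q in ((s,0),(t,1)): print(proj(p,[.4345,.2474,.2491]).round(1),proj(p,[.4345,.2474,.217]).round(1))
cv2.imwrite("pics/c3.png",np.hstack([r(s["image"][140:220,180:260]),r(t["image"][165:245,170:250])]))
E
```

```text
[215.7 155.6] [216.2 164.9]
[208.1 199.7] [209.6 201.9]
```

View pics/c3.png

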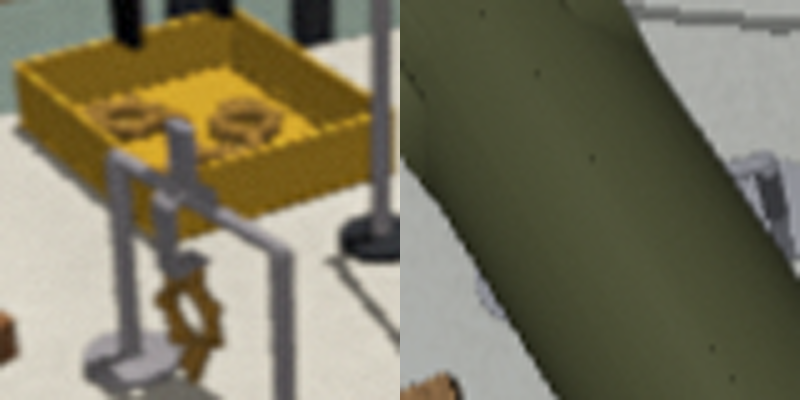

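```bash
python3 - <<'E'
from h import *
s=env.read_camera("side");save(s,"s4.png")
print(env.get_obs()["tool_pos"],env.get_obs()["qpos"],abs(s["camera_from_world"]-S["camera_from_world"]).max())
E
```

```text
[0.43525272 0.2476294  0.25004085] [-49.80929479  -1.87427207  16.78428415  98.98483188   0.54179253
  82.67222582 -19.44574254] 0.0
```

View pics/s4.png

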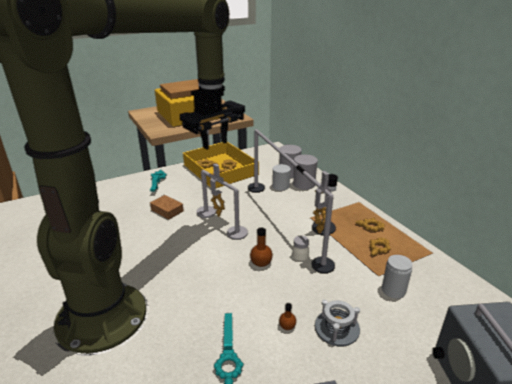

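```bash
python3 - <<'E'
from h import *
def box(c,yaw,w=.03,n=""):
    j=np.array([np.sin(np.radians(yaw)),-np.cos(np.radians(yaw)),0])
    for dz in (0,.07):
        for k in (-1,1):
            X=np.array(c)+j*k*w+[0,0,dz];print(n,dz,k,"S",proj(S,X).round(1),"T",proj(T,X).round(1))
box([.2246,.61,.1886],159.8,.0435,"start");box([.4352,.2476,.25],103.5,.03,"now")
i=cv2.imread("pics/side.png")[110:330,130:330];j=cv2.imread("pics/top.png")[360:480,0:200]
k=cv2.imread("pics/s4.png")[90:190,165:265]
f=lambda a,s:cv2.resize(a,s,interpolation=cv2.INTER_CUBIC)
cv2.imwrite("pics/c5.png",np.hstack([f(i,(270,297)),f(k,(297,297)),f(j,(233,297))]))
E
```

```text
start 0 -1 S [122.5 150.1] T [ 91.6 285.6]
start 0 1 S [125.7 140.6] T [ 62.9 274.5]
start 0.07 -1 S [119.1 131.6] T [ 79.7 286.3]
start 0.07 1 S [122.6 122.8] T [ 49.2 274.5]
now 0 -1 S [208.1 158. ] T [210.3 210. ]
now 0 1 S [223.5 152.5] T [205.7 188.9]
now 0.07 -1 S [206.7 136.7] T [206.8 205.4]
now 0.07 1 S [222.6 131.7] T [201.8 182.8]
```

View pics/c5.png

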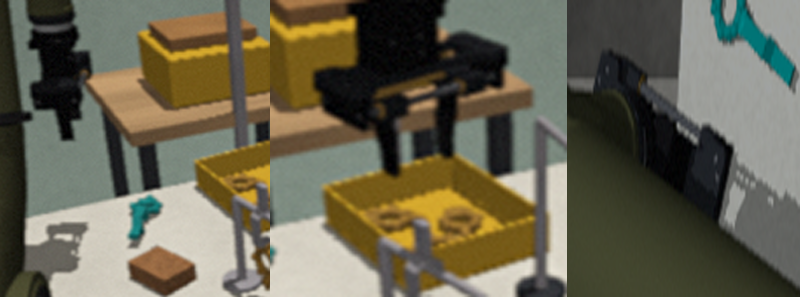

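Request:
apply_moves(targets=[[[0, 0, -25], [0, 0, 0]], [[0, 0, -45], [0, 0, 0]], [[0, 0, -60], [0, 0, 0]], [[0, 0, -65], [0, 0, 0]], [[0, 0, -65], [0, 0, 0]], [[0, 0, -65], [0, 0, 0]]])

```text
time_s: 3.55
tool_pos: [0.4353, 0.2475, 0.1848]
tool_rot: [179.9, -0.0, 103.6]
force: [-0.1, -0.3, 0.9]
grip_width: 0.0598
```

```bash
python3 - <<'E'
from h import *
s=env.read_camera("side");t=env.read_camera("top")
print(env.get_obs()["tool_pos"],"base",proj(S,[0,0,0]),proj(T,[0,0,0]))
r=lambda i:cv2.resize(i[:,:,::-1],(400,400),interpolation=cv2.INTER_CUBIC)
cv2.imwrite("pics/c6.png",np.hstack([r(s["image"][130:210,175:255]),r(s["image"][200:360,0:160])]))
E
```

```text
[0.4353054  0.24743383 0.18480259] base [102.17578862 316.18608855] [295.72615923 352.75712469]
```

View pics/c6.png

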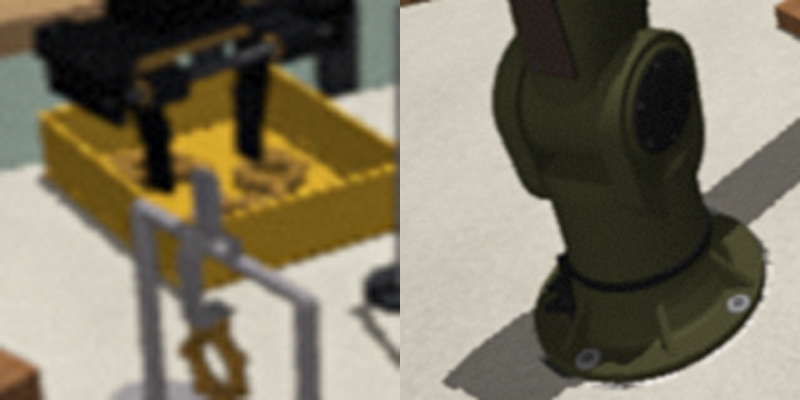

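Request:
apply_moves(targets=[[[0, 0, 0], [0, 0, 0]], [[0, 0, 0], [0, 0, 0]], [[0, 0, 0], [0, 0, 0]], [[0, 0, 0], [0, 0, 0]], [[0, 0, 0], [0, 0, 0]], [[0, 0, 0], [0, 0, 0]], [[0, 0, 0], [0, 0, 0]], [[0, 0, 0], [0, 0, 0]]], hand=0, squeeze=4)

```text
time_s: 4.45
tool_pos: [0.4346, 0.247, 0.1836]
tool_rot: [180.0, 0.0, 103.6]
force: [-1.2, -0.9, -1.0]
grip_width: 0.005
```

```bash
python3 - <<'E'
from h import *
s=env.read_camera("side")
o=env.get_obs();print(o["tool_pos"],o["grip_width"],"tcp",proj(S,o["tool_pos"]))
r=lambda i:cv2.resize(i[:,:,::-1],(600,600),interpolation=cv2.INTER_CUBIC)
cv2.imwrite("pics/c7.png",r(s["image"][140:200,185:245]))
E
```

```text
[0.43462689 0.2469831  0.1835808 ] 0.0028282984719031124 tcp [216.86048726 174.30128317]
```

View pics/c7.png

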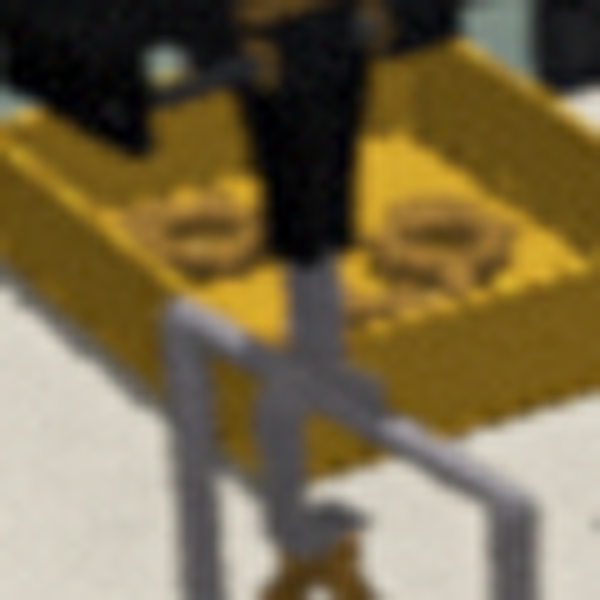

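Request:
apply_moves(targets=[[[0, 0, 40], [0, 0, 0]], [[0, 0, 70], [0, 0, 0]], [[0, -45, 70], [0, 0, 0]], [[0, -90, 70], [0, 0, 0]], [[0, -135, 70], [0, 0, 0]], [[0, -165, 70], [0, 0, 0]], [[0, -165, 30], [0, 0, 0]], [[0, -165, -10], [0, 0, 0]]])

```text
time_s: 5.3
tool_pos: [0.4359, 0.0813, 0.174]
tool_rot: [179.7, -0.1, 103.5]
force: [0.0, 1.0, -0.2]
grip_width: 0.0007
```

Request:
apply_moves(targets=[[[0, 0, -40], [0, 0, 0]], [[0, 0, -80], [0, 0, 0]], [[0, 0, -120], [0, 0, 0]], [[0, 0, -140], [0, 0, 0]], [[0, 0, -145], [0, 0, 0]], [[0, 0, -145], [0, 0, 0]]])

```text
time_s: 5.9
tool_pos: [0.4344, 0.0818, 0.0285]
tool_rot: [-180.0, 0.0, 103.6]
force: [0.3, 0.3, 0.7]
grip_width: 0.0004
```

```bash
python3 - <<'E'
from h import *
s=env.read_camera("side");t=env.read_camera("top")
o=env.get_obs();print(o["tool_pos"],o["grip_width"],o["force"],"tcp",proj(S,o["tool_pos"]),proj(T,o["tool_pos"]))
r=lambda i:cv2.resize(i[:,:,::-1],(400,400),interpolation=cv2.INTER_CUBIC)
u=proj(S,o["tool_pos"]).astype(int);v=proj(T,o["tool_pos"]).astype(int);print(u-40,v-40)
cv2.imwrite("pics/c8.png",np.hstack([r(p["image"][w[1]-40:w[1]+40,w[0]-40:w[0]+40]) for p,w in ((s,u),(t,v))]))
E
```

```text
[0.43589087 0.0823587  0.02992249] 0.0004648514435408056 [ 0.3553379  -0.60586518  0.2231689 ] tcp [241.16717826 240.29490788] [267.62166295 211.96119946]
[201 200] [227 171]
```

View pics/c8.png

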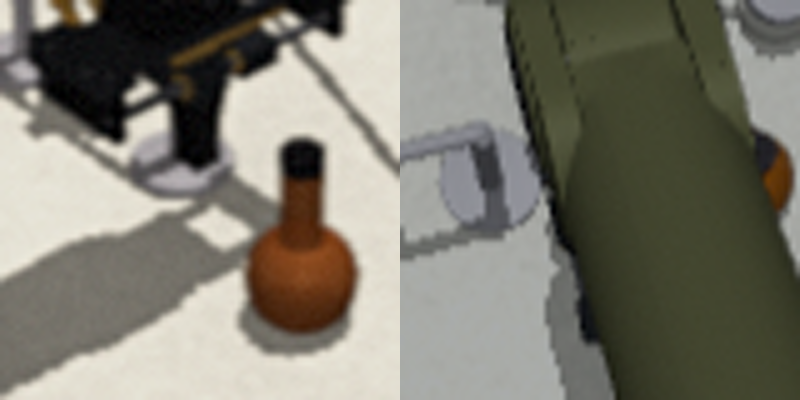

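Request:
apply_moves(targets=[[[0, 0, -8], [0, 0, 0]], [[0, 0, -16], [0, 0, 0]], [[0, 0, -23], [0, 0, 0]], [[0, 0, -26], [0, 0, 0]], [[0, 0, -26], [0, 0, 0]]])

```text
time_s: 6.5
tool_pos: [0.434, 0.0817, 0.0019]
tool_rot: [-179.9, 0.0, 103.6]
force: [-0.4, 0.1, 0.8]
grip_width: 0.0004
```

Request:
apply_moves(targets=[[[0, 0, -2], [0, 0, 0]], [[0, 0, -4], [0, 0, 0]], [[0, 0, -4], [0, 0, 0]]])

```text
time_s: 6.8
tool_pos: [0.4345, 0.082, -0.0016]
tool_rot: [-180.0, 0.0, 103.6]
force: [0.4, 0.1, 0.4]
grip_width: 0.0004
```

Request:
apply_moves(targets=[[[0, 0, -2], [0, 0, 0]], [[0, 0, -4], [0, 0, 0]], [[0, 0, -4], [0, 0, 0]]])

```text
time_s: 7.1
tool_pos: [0.4344, 0.0819, -0.0057]
tool_rot: [-180.0, 0.0, 103.6]
force: [-0.2, 0.5, -0.6]
grip_width: 0.0005
```

Request:
apply_moves(targets=[[[0, 0, -2], [0, 0, 0]], [[0, 0, -4], [0, 0, 0]], [[0, 0, -4], [0, 0, 0]]])

```text
time_s: 7.4
tool_pos: [0.4344, 0.0819, -0.0097]
tool_rot: [-180.0, 0.0, 103.6]
force: [0.4, 0.1, -0.8]
grip_width: 0.0008
```

The table should have been touched by now, so the reported z is biased. I keep probing.

Request:
apply_moves(targets=[[[0, 0, -3], [0, 0, 0]], [[0, 0, -6], [0, 0, 0]], [[0, 0, -6], [0, 0, 0]]])

```text
time_s: 7.7
tool_pos: [0.4342, 0.0818, -0.0159]
tool_rot: [-180.0, 0.0, 103.6]
force: [-0.2, 0.1, 0.3]
grip_width: 0.0001
```

Request:
apply_moves(targets=[[[0, 0, -2], [0, 0, 0]], [[0, 0, -4], [0, 0, 0]], [[0, 0, -4], [0, 0, 0]]])

```text
time_s: 8.0
tool_pos: [0.4344, 0.0819, -0.0197]
tool_rot: [-180.0, 0.0, 103.6]
force: [-0.3, 0.4, -0.3]
grip_width: 0.0007
```

Request:
apply_moves(targets=[[[0, 0, -2], [0, 0, 0]], [[0, 0, -4], [0, 0, 0]], [[0, 0, -4], [0, 0, 0]]])

```text
time_s: 8.3
tool_pos: [0.4343, 0.0819, -0.0237]
tool_rot: [-180.0, 0.0, 103.6]
force: [-0.4, 0.3, -0.3]
grip_width: 0.0007
```

Request:
apply_moves(targets=[[[0, 0, -2], [0, 0, 0]], [[0, 0, -3], [0, 0, 0]], [[0, 0, -3], [0, 0, 0]]])

```text
time_s: 8.6
tool_pos: [0.4345, 0.0819, -0.0266]
tool_rot: [-180.0, 0.0, 103.6]
force: [-0.0, -0.1, 0.2]
grip_width: 0.0006
```

Request:
apply_moves(targets=[[[0, 0, -2], [0, 0, 0]], [[0, 0, -3], [0, 0, 0]], [[0, 0, -3], [0, 0, 0]]])

```text
time_s: 8.9
tool_pos: [0.4345, 0.0819, -0.0296]
tool_rot: [-180.0, 0.0, 103.6]
force: [-0.9, 0.2, -0.1]
grip_width: 0.0006
```

Request:
apply_moves(targets=[[[0, 0, -2], [0, 0, 0]], [[0, 0, -3], [0, 0, 0]], [[0, 0, -3], [0, 0, 0]]])

```text
time_s: 9.2
tool_pos: [0.4345, 0.0819, -0.0326]
tool_rot: [-180.0, 0.0, 103.6]
force: [-1.1, -0.8, -0.3]
grip_width: 0.0004
```

```bash
python3 - <<'E'
from h import *
s=env.read_camera("side")
o=env.get_obs();print(o["tool_pos"],o["force"],"tcp0",proj(S,[.4345,.082,0]))
u=proj(S,[.4345,.082,0]).astype(int);print(u-25)
im=s["image"][u[1]-25:u[1]+25,u[0]-25:u[0]+25]
cv2.imwrite("pics/c9.png",cv2.resize(im[:,:,::-1],(500,500),interpolation=cv2.INTER_CUBIC))
E
```

```text
[ 0.43449965  0.08190869 -0.03252935] [ 0.34568385 -0.16375003 -0.54911054] tcp0 [240.9999014  248.20607691]
[215 223]
```

View pics/c9.png

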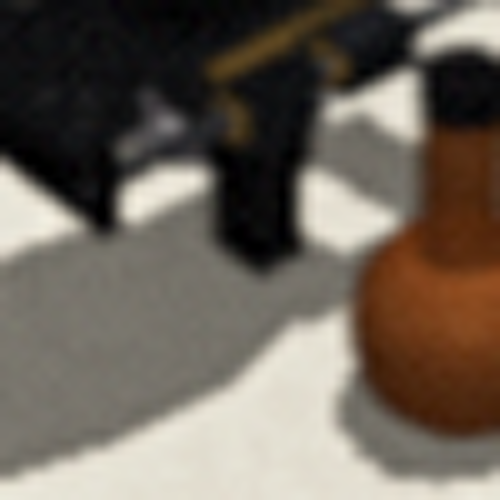

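Request:
apply_moves(targets=[[[0, 0, -1], [0, 0, 0]], [[0, 0, -2], [0, 0, 0]], [[0, 0, -2], [0, 0, 0]]])

```text
time_s: 9.55
tool_pos: [0.4347, 0.082, -0.0336]
tool_rot: [-180.0, -0.0, 103.6]
force: [-3.6, -0.8, 9.2]
grip_width: 0.0005
```

Request:
apply_moves(targets=[[[0, 0, -1], [0, 0, 0]], [[0, 0, -2], [0, 0, 0]], [[0, 0, -2], [0, 0, 0]]])

```text
time_s: 9.85
tool_pos: [0.4347, 0.0821, -0.0337]
tool_rot: [-179.9, -0.1, 103.6]
force: [-9.8, -2.8, 31.4]
grip_width: 0.0003
```

Contact was at reported z = -33.5 mm. So true z is about reported + 33.5 mm, and x and y agree with the picture. I go back to the tab with that correction.

Request:
apply_moves(targets=[[[0, 0, 40], [0, 0, 0]], [[0, 0, 90], [0, 0, 0]], [[0, 0, 140], [0, 0, 0]], [[0, 0, 190], [0, 0, 0]], [[0, 0, 240], [0, 0, 0]], [[0, 0, 275], [0, 0, 0]], [[0, 40, 275], [0, 0, 0]], [[0, 85, 275], [0, 0, 0]]], hand=60, squeeze=30)

```text
time_s: 10.65
tool_pos: [0.436, 0.1671, 0.2407]
tool_rot: [179.8, -0.1, 103.4]
force: [0.2, 0.9, -0.8]
grip_width: 0.0552
```

Request:
apply_moves(targets=[[[0, 45, 0], [0, 0, 0]], [[0, 80, 0], [0, 0, 0]], [[0, 80, 0], [0, 0, 0]], [[0, 80, -30], [0, 0, 0]], [[0, 80, -60], [0, 0, 0]], [[0, 80, -85], [0, 0, 0]], [[0, 80, -92], [0, 0, 0]], [[0, 80, -92], [0, 0, 0]]])

```text
time_s: 11.45
tool_pos: [0.4341, 0.246, 0.1459]
tool_rot: [-179.9, 0.1, 103.6]
force: [-0.3, -0.5, 1.4]
grip_width: 0.0597
```

Request:
apply_moves(targets=[[[0, 0, 0], [0, 0, 0]], [[0, 0, 0], [0, 0, 0]], [[0, 0, 0], [0, 0, 0]], [[0, 0, 0], [0, 0, 0]], [[0, 0, 0], [0, 0, 0]], [[0, 0, 0], [0, 0, 0]], [[0, 0, 0], [0, 0, 0]], [[0, 0, 0], [0, 0, 0]]], hand=0)

```text
time_s: 12.25
tool_pos: [0.4359, 0.2473, 0.1472]
tool_rot: [179.8, -0.0, 103.6]
force: [3.7, 0.5, 0.3]
grip_width: 0.0096
```

Request:
apply_moves(targets=[[[0, 0, 12], [0, 0, 0]], [[0, 0, 24], [0, 0, 0]], [[0, 0, 30], [0, 0, 0]], [[0, 0, 30], [0, 0, 0]], [[-18, -4, 30], [0, 0, 0]], [[-36, -9, 30], [0, 0, 0]], [[-54, -13, 30], [0, 0, 0]], [[-54, -13, 30], [0, 0, 0]]])

```text
time_s: 13.05
tool_pos: [0.3784, 0.2337, 0.1762]
tool_rot: [-179.9, -0.0, 103.7]
force: [-0.6, -0.5, -1.4]
grip_width: 0.01
```

Request:
apply_moves(targets=[[[0, 0, 40], [0, 0, 0]], [[0, 0, 80], [0, 0, 0]], [[0, 0, 120], [0, 0, 0]], [[0, 0, 155], [0, 0, 0]], [[0, 0, 155], [0, 0, 0]], [[35, -9, 155], [0, 0, -0.06]], [[70, -19, 155], [0, 0, -0.12]], [[105, -28, 155], [0, 0, -0.18]]])

```text
time_s: 13.85
tool_pos: [0.4869, 0.2054, 0.3306]
tool_rot: [-180.0, 0.0, 93.2]
force: [-0.4, 0.1, -0.8]
grip_width: 0.0096
```

Request:
apply_moves(targets=[[[35, -9, 0], [0, 0, -0.06]], [[70, -18, 0], [0, 0, -0.12]], [[90, -24, 0], [0, 0, -0.15]], [[90, -24, 0], [0, 0, -0.15]], [[90, -24, -30], [0, 0, -0.15]], [[90, -24, -60], [0, 0, -0.15]], [[90, -24, -75], [0, 0, -0.15]], [[90, -24, -75], [0, 0, -0.15]]])

```text
time_s: 14.65
tool_pos: [0.5735, 0.182, 0.2537]
tool_rot: [-179.7, 0.1, 84.8]
force: [-0.4, 0.2, -1.9]
grip_width: 0.0096
```

```bash
cat >> h.py <<'E'
def brass(p,c,w=30):
    u,v=np.round(proj(p,c)).astype(int);im=p["image"][v-w:v+w,u-w:u+w]
    h=cv2.cvtColor(im,cv2.COLOR_RGB2HSV);m=((h[...,0]>10)&(h[...,0]<28)&(h[...,1]>120)&(h[...,2]>40)).astype(np.uint8)
    n,l,st,ce=cv2.connectedComponentsWithStats(m)
    return [(st[i,:4]+[u-w,v-w,0,0],st[i,4],ce[i]+[u-w,v-w]) for i in range(1,n) if st[i,4]>15]
E
python3 - <<'E'
from h import *
from scipy.spatial.transform import Rotation as Ro
s=env.read_camera("side");t=env.read_camera("top");o=env.get_obs()
h=o["tool_pos"]+[0,0,.018];print(h)
R=Ro.from_euler("z",-5.3,degrees=True).as_matrix()
for n,p in (("S",s),("T",t)):
    P=np.array([proj(p,h+R@[x,y,z]) for x in(-.01,.01) for y in (-.032,.032) for z in (-.05,-.144)])
    print(n,"pred box",P.min(0).round(1),P.max(0).round(1),"center",proj(p,h+R@[0,0,-.097]).round(1))
    for b in brass(p,h+R@[0,0,-.097]):print(b)
    for r in env.regions_of(p,"hanger"):print(r["conf"],r["rect"])
E
```

```text
[0.57566481 0.18237169 0.27532737]
S pred box [258.4 156.6] [272.6 192.1] center [265.3 174.3]
(array([235, 147,  19,  35]), np.int32(497), array([242.82293763, 165.07847082]))
(array([258, 164,  11,  24]), np.int32(140), array([263.09285714, 174.00714286]))
0.71 [214.1, 313.5, 245.3, 383.5]
0.49 [149.8, 169.7, 168.1, 190.4]
T pred box [221.6 148.3] [245.9 166. ] center [234.3 157.5]
(array([257, 127,   7,   4]), np.int32(25), array([260.36, 128.44]))
0.9 [76.3, 232.0, 128.4, 260.9]
0.9 [343.2, 259.2, 402.9, 289.8]
```

Request:
apply_moves(targets=[[[15, -1, 0], [0, 0, 0]], [[30, -3, 0], [0, 0, 0]], [[45, -4, 0], [0, 0, 0]], [[55, -5, 0], [0, 0, 0]], [[60, -5, 0], [0, 0, 0]], [[60, -5, 0], [0, 0, 0]], [[60, -5, 0], [0, 0, 0]]])

```text
time_s: 15.55
tool_pos: [0.6353, 0.1772, 0.2568]
tool_rot: [-180.0, -0.0, 84.7]
force: [-0.5, 0.5, -2.2]
grip_width: 0.0093
```

```bash
python3 - <<'E'
from h import *
s=env.read_camera("side");o=env.get_obs();print(o["tool_pos"],o["force"])
u=proj(S,o["tool_pos"]+[0,0,-.04]).astype(int);print(u-35)
im=s["image"][u[1]-35:u[1]+35,u[0]-35:u[0]+35]
cv2.imwrite("pics/c10.png",cv2.resize(im[:,:,::-1],(560,560),interpolation=cv2.INTER_CUBIC))
E
```

```text
[0.63519586 0.17725009 0.25680125] [-0.19193323 -0.55480715 -2.2935075 ]
[247 125]
```

View pics/c10.png

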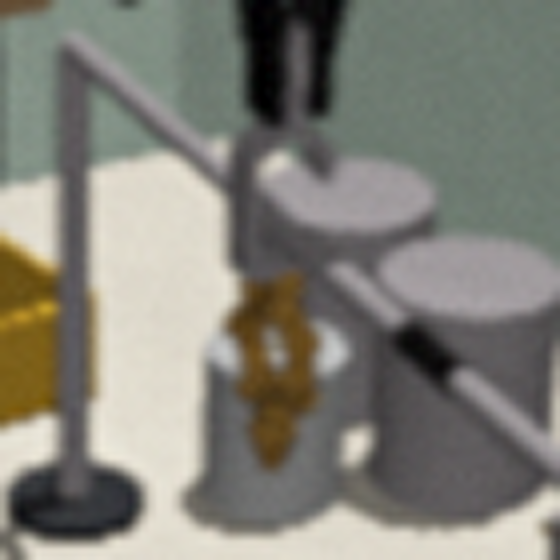

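The bar passes through the hook opening, between the back strip at crop (240,210) and the lip at (325,170). I lower the hanger onto it.

Request:
apply_moves(targets=[[[0, 0, -10], [0, 0, 0]], [[0, 0, -20], [0, 0, 0]], [[0, 0, -27], [0, 0, 0]], [[0, 0, -31], [0, 0, 0]], [[0, 0, -31], [0, 0, 0]], [[0, 0, -31], [0, 0, 0]]])

```text
time_s: 16.2
tool_pos: [0.6357, 0.177, 0.2257]
tool_rot: [180.0, 0.0, 84.7]
force: [-0.2, -0.4, -1.2]
grip_width: 0.0096
```

Request:
apply_moves(targets=[[[0, 0, -1], [0, 0, 0]], [[0, 0, -2], [0, 0, 0]], [[0, 0, -2], [0, 0, 0]]])

```text
time_s: 16.5
tool_pos: [0.6357, 0.177, 0.2236]
tool_rot: [180.0, -0.0, 84.7]
force: [0.2, 0.6, -0.8]
grip_width: 0.0097
```

Request:
apply_moves(targets=[[[0, 0, -1], [0, 0, 0]], [[0, 0, -1.5], [0, 0, 0]], [[0, 0, -1.5], [0, 0, 0]]])

```text
time_s: 16.8
tool_pos: [0.6358, 0.1769, 0.2222]
tool_rot: [180.0, -0.0, 84.7]
force: [1.0, -1.2, -0.6]
grip_width: 0.0095
```

Request:
apply_moves(targets=[[[0, 0, -1], [0, 0, 0]], [[0, 0, -1], [0, 0, 0]], [[-1, -10, -1], [0, 0, 0]], [[-2, -22, -1], [0, 0, 0]], [[-3, -34, -1], [0, 0, 0]], [[-4, -46, -1], [0, 0, 0]], [[-5, -58, -1], [0, 0, 0]], [[-6, -64, -1], [0, 0, 0]]])

```text
time_s: 17.6
tool_pos: [0.6302, 0.111, 0.2217]
tool_rot: [179.9, -0.0, 84.6]
force: [4.4, 3.3, 4.8]
grip_width: 0.0097
```

Request:
apply_moves(targets=[[[-1, -8, 0], [0, 0, 0]], [[-2, -17, 0], [0, 0, 0]], [[-2, -26, 0], [0, 0, 0]], [[-3, -35, 0], [0, 0, 0]], [[-4, -44, 0], [0, 0, 0]], [[-5, -50, 0], [0, 0, 0]], [[-5, -54, 0], [0, 0, 0]], [[-5, -54, 0], [0, 0, 0]]])

```text
time_s: 18.4
tool_pos: [0.6252, 0.0579, 0.2217]
tool_rot: [179.9, 0.0, 84.7]
force: [3.9, 1.4, 5.6]
grip_width: 0.0096
```

```bash
python3 - <<'E'
from h import *
from scipy.spatial.transform import Rotation as Ro
s=env.read_camera("side");t=env.read_camera("top");o=env.get_obs()
print(o["tool_pos"],o["force"])
h=o["tool_pos"]*[1,1,0]+[0,0,.24]
R=Ro.from_euler("z",-5.3,degrees=True).as_matrix();c=h+R@[0,0,-.097]
print("pred",proj(S,c).round(1))
for b in brass(s,c):print(b)
# dark band pixels along rail in side view
g=s["image"].max(2).astype(int)
for d in np.arange(-.06,.07,.004):
    X=np.array([.6236,.057,.24])+d*np.array([.0925,.9957,0]);u,v=np.round(proj(S,X)).astype(int)
    print(int(d*1000),g[v-1:v+2,u].min(),end="; ")
E
```

```text
[0.62521254 0.05799194 0.22173217] [3.97540938 0.60267924 5.66019074]
pred [299.  197.4]
(array([293, 186,  11,  23]), np.int32(134), array([298.10447761, 195.92537313]))
(array([312, 207,  14,  20]), np.int32(177), array([319.63276836, 216.7740113 ]))
-60 120; -55 88; -51 100; -47 100; -43 101; -39 108; -35 86; -31 90; -27 80; -23 74; -19 62; -15 40; -11 10; -7 10; -3 8; 0 8; 4 28; 8 70; 12 70; 16 47; 20 67; 24 36; 28 61; 32 59; 36 59; 40 78; 44 82; 48 89; 52 104; 56 104; 60 108; 64 108; 68 113;
```

```bash
python3 - <<'E'
from h import *
a=cv2.imread("pics/s2.png").max(2).astype(int);b=cv2.imread("pics/t2.png").max(2).astype(int)
for n,C,f,ox,oy,im in (("S",S,5,195,125,a),("T",T,3,150,100,b)):
    print(n)
    for d in np.arange(-40,41,4):
        X=np.array([.6236,.057,.24])+d/1000*np.array([.0925,.9957,0]);u=proj(C,X)
        U=int((u[0]-ox+.5)*f-.5);V=int((u[1]-oy+.5)*f-.5);print(d,im[V-3:V+4,U].mean().round(),end="; ")
E
```

```text
S
-40 120.0; -36 123.0; -32 119.0; -28 122.0; -24 126.0; -20 111.0; -16 80.0; -12 42.0; -8 15.0; -4 11.0; 0 11.0; 4 11.0; 8 11.0; 12 11.0; 16 11.0; 20 17.0; 24 45.0; 28 76.0; 32 111.0; 36 125.0; 40 125.0; T
-40 125.0; -36 124.0; -32 124.0; -28 124.0; -24 117.0; -20 40.0; -16 16.0; -12 18.0; -8 19.0; -4 20.0; 0 18.0; 4 19.0; 8 19.0; 12 16.0; 16 27.0; 20 122.0; 24 124.0; 28 126.0; 32 125.0; 36 123.0; 40 124.0;
```

Request:
apply_moves(targets=[[[0, 0, 0], [0, 0, 0]], [[0, 0, 0], [0, 0, 0]], [[0, 0, 0], [0, 0, 0]], [[0, 0, 0], [0, 0, 0]], [[0, 0, 0], [0, 0, 0]], [[0, 0, 0], [0, 0, 0]]], hand=50)

```text
time_s: 19.1
tool_pos: [0.6244, 0.0589, 0.2208]
tool_rot: [-180.0, 0.0, 84.7]
force: [0.4, -0.1, -0.9]
grip_width: 0.0468
```

Request:
apply_moves(targets=[[[0, 0, 10], [0, 0, 0]], [[0, 0, 30], [0, 0, 0]], [[0, 0, 60], [0, 0, 0]], [[0, 0, 85], [0, 0, 0]], [[-30, -11, 85], [0, 0, 0]], [[-70, -26, 85], [0, 0, 0]], [[-110, -41, 85], [0, 0, 0]], [[-150, -56, 85], [0, 0, 0]]])

```text
time_s: 19.9
tool_pos: [0.4733, 0.0021, 0.3068]
tool_rot: [179.9, 0.0, 84.7]
force: [0.0, 0.6, -0.0]
grip_width: 0.0499
```

Request:
apply_moves(targets=[[[-20, -8, 0], [0, 0, 0]], [[-20, -8, -40], [0, 0, 0]], [[-20, -8, -80], [0, 0, 0]], [[-20, -8, -100], [0, 0, 0]], [[-20, -8, -100], [0, 0, 0]]])

```text
time_s: 20.4
tool_pos: [0.4526, -0.0054, 0.2042]
tool_rot: [-179.8, 0.1, 84.7]
force: [0.3, -0.4, 0.2]
grip_width: 0.0499
```

```bash
python3 - <<'E'
from h import *
from scipy.spatial.transform import Rotation as Ro
s=env.read_camera("side");t=env.read_camera("top");o=env.get_obs()
print(o["tool_pos"],o["force"])
R=Ro.from_euler("z",-5.3,degrees=True).as_matrix();h=np.array([.6236,.057,.24])
for n,p in (("S",s),("T",t)):
    print(n,"pred orn",proj(p,h+R@[0,0,-.097]).round(1),"tabtop",proj(p,h+[0,0,.052]).round(1))
    for b in brass(p,h+R@[0,0,-.097],35):print(b)
    for k in("hanger","flask","cradle_seat"):
        for r in env.regions_of(p,k)[:4]:
            print(k,round(r["conf"],2),r["rect"])
print("flask top pred",proj(S,[.4555,-.006,.12]),proj(T,[.4555,-.006,.12]))
np.savez("pics/now.npz",s=s["image"],t=t["image"])
im=np.hstack([cv2.resize(s["image"][140:270,235:345],(400,473)),cv2.resize(t["image"][110:220,245:338],(400,473))])
cv2.imwrite("pics/c11.png",im[:,:,::-1])
E
```

```text
[ 0.45513695 -0.00515758  0.20735051] [-0.48270843  0.20522964  0.09796803]
S pred orn [298.8 197.7] tabtop [301.5 153.4]
(array([293, 186,  12,  23]), np.int32(144), array([298.98611111, 195.46527778]))
(array([312, 207,  14,  26]), np.int32(217), array([319.6359447 , 218.79262673]))
(array([331, 211,   3,  12]), np.int32(23), array([332.47826087, 216.65217391]))
hanger 0.78 [150.6, 169.3, 165.8, 193.4]
hanger 0.73 [213.8, 312.5, 243.1, 384.0]
hanger 0.55 [294.8, 151.2, 304.2, 210.7]
flask 0.73 [248.3, 226.0, 272.1, 269.7]
cradle_seat 0.77 [321.0, 299.1, 359.1, 330.9]
cradle_seat 0.41 [276.2, 302.6, 296.4, 327.7]
cradle_seat 0.15 [253.9, 145.6, 334.7, 273.3]
T pred orn [275.8 145.8] tabtop [278.  127.5]
(array([256, 111,  19,  20]), np.int32(294), array([263.80612245, 118.95578231]))
(array([283, 111,  28,  22]), np.int32(473), array([296.90697674, 119.47357294]))
(array([275, 121,   7,   5]), np.int32(28), array([278.10714286, 122.92857143]))
(array([264, 140,  21,  10]), np.int32(109), array([274.41284404, 144.67889908]))
hanger 0.76 [76.6, 229.5, 128.7, 262.5]
hanger 0.63 [374.6, 269.1, 403.2, 289.1]
hanger 0.6 [261.1, 122.8, 282.6, 151.1]
cradle_seat 0.73 [374.4, 174.1, 401.3, 199.3]
flask top pred [260.7768059  229.28470436] [297.10692421 200.57991313]
```

```bash
python3 - <<'E'
from h import *
N=np.load("pics/now.npz")
for n,C in (("s",S),("t",T)):
    im=N[n]; r=cv2.resize(im.max(2),None,fx=5,fy=5,interpolation=cv2.INTER_CUBIC).astype(int);print(n)
    for d in np.arange(-40,41,3):
        X=np.array([.6236,.057,.24])+d/1000*np.array([.0925,.9957,0]);u=proj(C,X)*5+2
        U,V=u.astype(int);print(d,r[V-3:V+4,U].mean().round(),end="; ")
# flask neck columns in side/top
i=N["s"]
for v in (232,238,244):print(v,[int(x) for x in i[v,250:272].sum(1)])
E
```

```text
s
-40 127.0; -37 128.0; -34 126.0; -31 131.0; -28 128.0; -25 132.0; -22 126.0; -19 117.0; -16 85.0; -13 52.0; -10 21.0; -7 10.0; -4 12.0; -1 22.0; 2 44.0; 5 68.0; 8 78.0; 11 82.0; 14 82.0; 17 82.0; 20 79.0; 23 73.0; 26 67.0; 29 55.0; 32 42.0; 35 17.0; 38 8.0; t
-40 142.0; -37 141.0; -34 140.0; -31 138.0; -28 140.0; -25 139.0; -22 102.0; -19 35.0; -16 20.0; -13 24.0; -10 22.0; -7 27.0; -4 57.0; -1 71.0; 2 68.0; 5 68.0; 8 65.0; 11 69.0; 14 75.0; 17 56.0; 20 137.0; 23 144.0; 26 141.0; 29 143.0; 32 142.0; 35 140.0; 38 138.0; 232 [624, 620, 620, 617, 627, 607, 459, 186, 27, 21, 25, 29, 26, 19, 34, 226, 515, 629, 634, 628, 622, 628]
238 [622, 616, 620, 620, 628, 627, 513, 289, 138, 121, 145, 135, 132, 121, 163, 336, 539, 619, 629, 633, 631, 640]
244 [634, 625, 624, 637, 636, 602, 466, 237, 123, 129, 125, 134, 137, 118, 150, 317, 516, 613, 638, 646, 642, 639]
```

Request:
apply_moves(targets=[[[1, 0, -40], [0, 0, 0]], [[1, 0, -80], [0, 0, 0]], [[1, 0, -110], [0, 0, 0]], [[1, 0, -135], [0, 0, 0]], [[1, 0, -155], [0, 0, 0]], [[1, 0, -165], [0, 0, 0]], [[1, 0, -165], [0, 0, 0]], [[1, 0, -165], [0, 0, 0]]], hand=65, squeeze=8)

```text
time_s: 21.6
tool_pos: [0.4564, -0.005, 0.0419]
tool_rot: [179.9, -0.0, 84.7]
force: [0.2, 0.3, 0.4]
grip_width: 0.0648
```

Request:
apply_moves(targets=[[[0, 0, 0], [0, 0, 0]], [[0, 0, 0], [0, 0, 0]], [[0, 0, 0], [0, 0, 0]], [[0, 0, 0], [0, 0, 0]], [[0, 0, 0], [0, 0, 0]], [[0, 0, 0], [0, 0, 0]], [[0, 0, 0], [0, 0, 0]], [[0, 0, 0], [0, 0, 0]]], hand=0)

```text
time_s: 22.4
tool_pos: [0.4558, -0.005, 0.0412]
tool_rot: [180.0, -0.0, 84.7]
force: [0.6, 0.8, 0.8]
grip_width: 0.0264
```

Request:
apply_moves(targets=[[[0, 0, 0], [0, 0, 0]], [[0, 0, 0], [0, 0, 0]], [[0, 0, 0], [0, 0, 0]], [[0, 0, 0], [0, 0, 0]]], squeeze=35)

```text
time_s: 22.8
tool_pos: [0.4556, -0.005, 0.0411]
tool_rot: [180.0, 0.0, 84.7]
force: [0.8, 0.6, -0.3]
grip_width: 0.0256
```

Request:
apply_moves(targets=[[[0, 0, 20], [0, 0, 0]], [[0, 0, 60], [0, 0, 0]], [[0, 0, 100], [0, 0, 0]], [[0, 0, 130], [0, 0, 0]], [[0, 0, 130], [0, 0, 0]]])

```text
time_s: 23.3
tool_pos: [0.4583, -0.0047, 0.1751]
tool_rot: [179.6, -0.2, 84.7]
force: [-0.4, 0.1, -1.8]
grip_width: 0.0257
```

```bash
python3 - <<'E'
from h import *
s=env.read_camera("side");t=env.read_camera("top");o=env.get_obs();print(o["tool_pos"],o["force"],o["grip_width"])
a=np.linspace(0,2*np.pi,72,endpoint=False)
def mean(g,C,x,y,r,z):
    P=np.array([proj(C,[x+r*np.cos(k),y+r*np.sin(k),z]) for k in a],np.float32)
    return cv2.remap(g,P[:,:1].copy(),P[:,1:].copy(),cv2.INTER_LINEAR)[:,0].astype(float)
im={}
for n,p,C in (("S",s,S),("T",t,T)):
    g=p["image"].mean(2).astype(np.float32)
    best=[]
    for x in np.arange(.484,.512,.002):
        for y in np.arange(-.330,-.296,.002):
            m={r:mean(g,C,x,y,r/1000,.06) for r in (19,27,30,33,41)}
            on=np.mean([m[r].mean() for r in(27,30,33)])
            sd=np.mean([m[r].std() for r in(27,30,33)])
            best.append((2*on-m[19].mean()-m[41].mean()-sd,x,y))
    best.sort(reverse=True);print(n,[(round(b[0],1),round(b[1],4),round(b[2],4)) for b in best[:4]]);im[n]={(round(b[1],4),round(b[2],4)):b[0] for b in best}
j=sorted(((im["S"][k]+im["T"][k],k) for k in im["S"]),reverse=True)[:4];print(j)
for k in [j[0][1]]:
    for n,p,C in (("S",s,S),("T",t,T)):
        print(n,proj(C,[k[0],k[1],.06]).round(1))
B=[]
for p,C in ((s,S),(t,T)):
    u,v=proj(C,[j[0][1][0],j[0][1][1],.06]);q=p["image"].copy()
    r=cv2.resize(q[int(v)-22:int(v)+23,int(u)-22:int(u)+23],(396,396),interpolation=cv2.INTER_CUBIC)
    for R in(.024,.036):
        P=np.array([proj(C,[j[0][1][0]+R*np.cos(k),j[0][1][1]+R*np.sin(k),.06]) for k in a])-[int(u)-22,int(v)-22]
        cv2.polylines(r,[np.int32((P+.5)*8.8)],True,(255,0,0),1)
    B.append(r)
cv2.imwrite("pics/c12.png",np.hstack(B)[:,:,::-1])
E
```

```text
[ 0.45530731 -0.00496607  0.17081523] [-0.20771461 -0.14482763 -3.54217064] 0.02583272737438225
S [(np.float64(130.2), np.float64(0.5), np.float64(-0.312)), (np.float64(120.9), np.float64(0.498), np.float64(-0.312)), (np.float64(119.3), np.float64(0.5), np.float64(-0.31)), (np.float64(117.3), np.float64(0.5), np.float64(-0.314))]
T [(np.float64(122.6), np.float64(0.498), np.float64(-0.31)), (np.float64(117.3), np.float64(0.5), np.float64(-0.31)), (np.float64(115.8), np.float64(0.498), np.float64(-0.312)), (np.float64(112.2), np.float64(0.5), np.float64(-0.312))]
[(np.float64(242.43651254146783), (np.float64(0.5), np.float64(-0.312))), (np.float64(236.65311803967768), (np.float64(0.498), np.float64(-0.312))), (np.float64(236.62280649565025), (np.float64(0.5), np.float64(-0.31))), (np.float64(228.50981324580727), (np.float64(0.498), np.float64(-0.31)))]
S [339.4 310.8]
T [390.  189.9]
```

Request:
apply_moves(targets=[[[6, -38, 0], [0, 0, 0]], [[12, -80, 0], [0, 0, 0]], [[18, -122, 0], [0, 0, 0]], [[24, -164, 0], [0, 0, 0]], [[30, -206, 0], [0, 0, 0]], [[36, -248, 0], [0, 0, 0]], [[41, -285, 0], [0, 0, 0]], [[44, -306, 0], [0, 0, 0]]])

```text
time_s: 24.2
tool_pos: [0.4974, -0.3143, 0.1687]
tool_rot: [-179.8, 0.1, 84.5]
force: [-0.6, 0.4, -2.2]
grip_width: 0.0258
```

Request:
apply_moves(targets=[[[0, 0, 0], [0, 0, 0]], [[0, 0, -25], [0, 0, 0]], [[0, 0, -45], [0, 0, 0]], [[0, 0, -50], [0, 0, 0]], [[0, 0, -50], [0, 0, 0]], [[0, 0, -50], [0, 0, 0]]])

```text
time_s: 24.8
tool_pos: [0.4999, -0.3108, 0.1215]
tool_rot: [180.0, 0.0, 84.8]
force: [0.4, -0.3, -1.9]
grip_width: 0.0253
```

```bash
python3 - <<'E'
from h import *
s=env.read_camera("side");t=env.read_camera("top");o=env.get_obs();print(o["tool_pos"],o["tool_rot"],o["force"],o["grip_width"])
f=np.array(o["tool_pos"])+[0,0,.0335-.075]   # flask origin est
print("flask origin",f)
for n,p in (("S",s),("T",t)):
    c=proj(p,f+[0,0,.0294]);r=proj(p,f+[0,0,.0294]);print(n,"ball pred",c.round(1))
    h=cv2.cvtColor(p["image"],cv2.COLOR_RGB2HSV);m=((h[...,0]<14)&(h[...,1]>150)&(h[...,2]>50)).astype(np.uint8)
    k,l,st,ce=cv2.connectedComponentsWithStats(m)
    for i in range(1,k):
        if st[i,4]>25 and abs(ce[i]-c).max()<60:print(st[i],ce[i].round(1))
    for r in env.regions_of(p,"flask")[:3]:print(round(r["conf"],2),r["rect"])
E
```

```text
[ 0.50026067 -0.31117382  0.12209426] [1.79904546e+02 2.08532397e-02 8.47453954e+01] [ 0.68056937  1.00786152 -1.9840493 ] 0.025936101757023784
flask origin [ 0.50026067 -0.31117382  0.08059426]
S ball pred [341.6 295. ]
[329 274  27  37 683] [342.4 294.2]
[280 311  15  19 212] [287.2 320.3]
0.6 [326.1, 263.8, 358.0, 312.4]
T ball pred [395.1 186.3]
0.46 [386.1, 173.9, 401.2, 197.8]
```

Request:
apply_moves(targets=[[[-1, 0, -10], [0, 0, 0]], [[-1, 0, -20], [0, 0, 0]], [[-1, 0, -24], [0, 0, 0]], [[-1, 0, -27], [0, 0, 0]], [[-1, 0, -30], [0, 0, 0]], [[-1, 0, -30], [0, 0, 0]]], squeeze=45)

```text
time_s: 25.6
tool_pos: [0.4992, -0.3106, 0.0913]
tool_rot: [180.0, -0.0, 84.8]
force: [1.2, 2.9, 4.8]
grip_width: 0.0257
```

Request:
apply_moves(targets=[[[0, 0, -3], [0, 0, 0]], [[0, 0, -6], [0, 0, 0]], [[0, 0, -6], [0, 0, 0]]])

```text
time_s: 25.9
tool_pos: [0.4993, -0.3107, 0.0858]
tool_rot: [179.9, -0.0, 84.8]
force: [-0.0, 3.0, 7.2]
grip_width: 0.0257
```

Request:
apply_moves(targets=[[[0, 0.5, -2], [0, 0, 0]], [[0, 0.5, -4], [0, 0, 0]], [[0, 0.5, -6], [0, 0, 0]], [[0, 0.5, -6], [0, 0, 0]], [[0, 0.5, -6], [0, 0, 0]]])

```text
time_s: 26.4
tool_pos: [0.4995, -0.3106, 0.0805]
tool_rot: [179.9, -0.0, 84.7]
force: [-0.9, 4.1, 8.3]
grip_width: 0.0257
```

Request:
apply_moves(targets=[[[0, 0, -1], [0, 0, 0]], [[0, 0, -2], [0, 0, 0]], [[0, 0, -2], [0, 0, 0]], [[0, 0, -2], [0, 0, 0]]])

```text
time_s: 26.8
tool_pos: [0.4996, -0.3106, 0.0787]
tool_rot: [179.9, -0.0, 84.7]
force: [-0.7, 3.1, 10.3]
grip_width: 0.0257
```

```bash
python3 - <<'E'
from h import *
F=[];P=[]
for i in range(5):
    s=env.read_camera("side");o=env.get_obs();F.append(o["force"]);P.append(o["tool_pos"])
print(np.mean(F,0),np.mean(P,0),o["tool_rot"])
f=np.mean(P,0)+[0,0,.0335-.075];print(f)
p=s;t=env.read_camera("top")
print("ball pred",proj(S,f+[0,0,.0294]).round(1))
h=cv2.cvtColor(p["image"],cv2.COLOR_RGB2HSV);m=((h[...,0]<14)&(h[...,1]>150)&(h[...,2]>50)).astype(np.uint8)
k,l,st,ce=cv2.connectedComponentsWithStats(m)
for i in range(1,k):
    if st[i,4]>25 and abs(ce[i]-[340,305]).max()<60:print(st[i],ce[i].round(1))
# ring height in side view: annulus score vs z
g=p["image"].mean(2).astype(np.float32);a=np.radians(np.arange(150,390,5))
for z in np.arange(.036,.064,.003):
    v=[]
    for r in (.033,.039):
        Q=np.array([proj(S,[.4993+r*np.cos(q),-.311+r*np.sin(q),z]) for q in a],np.float32)
        v.append(cv2.remap(g,Q[:,:1].copy(),Q[:,1:].copy(),1).mean())
    print(round(z,3),np.round(v,0),end=" ")
R=[-.0925,.9957,0]
for n,q in (("S",s),("T",t)):
    c=np.array([.6236,.057,.143]);print(n,"orn pred",proj(q,c).round(1),[(b[0],b[2].round(1)) for b in brass(q,c,16)])
E
```

```text
[-1.01925405  3.49509569  9.65695362] [ 0.49966874 -0.31056464  0.0787551 ] [ 1.79872509e+02 -2.00443103e-02  8.47483539e+01]
[ 0.49966874 -0.31056464  0.0372551 ]
ball pred [339.2 308.4]
[327 288  27  36 654] [340.2 307.8]
[280 311  15  19 211] [287.2 320.4]
0.036 [105.  92.] 0.039 [105.  98.] 0.042 [103. 101.] 0.045 [100. 102.] 0.048 [ 96. 102.] 0.051 [ 87. 102.] 0.054 [ 74. 102.] 0.057 [ 65. 102.] 0.06 [60. 99.] 0.063 [59. 99.] S orn pred [298.8 197.7] [(array([293, 186,  12,  23]), array([299. , 195.5]))]
T orn pred [275.8 145.8] [(array([264, 140,  21,  10]), array([274.4, 144.7]))]
```

Request:
apply_moves(targets=[[[0, 0, -1], [0, 0, 0]], [[0, 0, -2], [0, 0, 0]], [[0, 0, -2], [0, 0, 0]], [[0, 0, -2], [0, 0, 0]], [[0, 0, -2], [0, 0, 0]], [[0, 0, -2], [0, 0, 0]]])

```text
time_s: 27.7
tool_pos: [0.5001, -0.3106, 0.0777]
tool_rot: [179.8, -0.0, 84.8]
force: [-1.6, 4.8, 14.3]
grip_width: 0.0259
```

The ring has met its stop: the force rose about 4.5 N over the last 1 mm, steeper than the spring alone. I hand in while holding.

```bash
python3 - <<'E'
from h import *
print(env.sign_off());o=env.get_obs();print(o["time_s"],o["tool_pos"],o["force"],o["grip_width"])
E
```

```text
the job is handed in; nothing more can be done
None
the job is handed in; nothing more can be done
```

I hung the hanger on the long rail about 12 cm to the +y side of the band and slid it along the rail to the band. There I let go of it and moved on to the flask. I picked the flask up by its neck, seated it in the cradle and pressed it down to about the stop. I handed in at about 28 s, still gripping it and pressing down. The hand-in gives no verdict, and nothing I saw or felt suggested that anything had been knocked over.

**Last checks**
- **Hanger:** it had not moved since I let go. In both cameras it sits about 5–7 mm to the +y side of the band's middle, within the 15 mm limit. I left it there and did not nudge it.
- **Flask:** it is upright. The tool is within about 1 mm of my estimate of the ring's centre.
- **Press:** the last reading was about 14 N upward. The force rose about 4.5 N over the last 1 mm, which suggests the stop.

**What disagreed**
- **Tool height:** the reported tool z was about 33.5 mm below the true height. A first try at gripping the hanger's tab closed on air. I found the offset by touching the table and corrected for it afterwards.
- **Cradle travel:** just before the final push, the tool's height gave about 17.7 mm and the force about 15.5 mm. Both are above the 13 mm needed.
- **Picture limit:** the overlay picture of the cradle was refused because I had used all 12 views. I therefore checked the seating only with numbers from the camera images.

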